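# Load the bottle shaker and set its timer

### The job

Get the toner bottles shaken up: swing the shaker's yellow hold-down bar clear of its tray, stand every toner bottle from the open worktop left of the shaker upright in the tray (those along the back wall stay), and swing the bar back fully over them. Only then set the timer dial to 5 minutes, five clicks clockwise of the red zero mark, and leave the tape roll and the marker alone.

Things in the scene. Friction and masses are not known exactly. Their poses are not given: they have to be found in the camera images.
- toner1: toner dropper bottle with dark red-brown contents and a black dropper cap, body 41 mm across (grip it there, 20 to 75 mm above its foot), 106 mm tall with the cap, 0.17 kg, bottom-heavy with steel mixing beads; origin at the centre of its underside, z up its axis; the body is round, so its yaw does not matter. May be absent (None).
- toner2: toner dropper bottle with dark blue contents and a black dropper cap, body 41 mm across (grip it there, 20 to 79 mm above its foot), 110 mm tall with the cap, 0.17 kg, bottom-heavy with steel mixing beads; origin at the centre of its underside, z up its axis; the body is round, so its yaw does not matter. May be absent (None).
- toner3: toner dropper bottle with yellow contents and a black dropper cap, body 41 mm across (grip it there, 20 to 83 mm above its foot), 114 mm tall with the cap, 0.17 kg, bottom-heavy with steel mixing beads; origin at the centre of its underside, z up its axis; the body is round, so its yaw does not matter. May be absent (None).
- toner4: toner dropper bottle with green contents and a black dropper cap, body 41 mm across (grip it there, 20 to 87 mm above its foot), 118 mm tall with the cap, 0.17 kg, bottom-heavy with steel mixing beads; origin at the centre of its underside, z up its axis; the body is round, so its yaw does not matter. May be absent (None).
- shaker: bench bottle shaker, a grey housing fixed to the worktop, 190 (x) by 320 (y) mm, deck 45 mm above the worktop; it carries the tray, the post with the yellow hold-down bar, and the timer dial. Origin in the plane of the worktop; in its frame the housing reaches from x -100 to +90 mm and y -150 to +170 mm, +x is the side away from the robot
- tray_mid (a point): centre of the tray's rubber floor, 47 mm above the worktop; its x and y axes are the shaker's. The tray's inside is 64 mm (x) by 220 mm (y) with walls 24 mm above its floor: one row of up to four bottles along y; a spacing of 54 mm (y = -81, -27, 27, 81 mm from this point) suits them. Grip bottles across the row (along x) there, above the walls
- bar_hinge (a point): on the vertical hinge axis of the hold-down bar, at the post by the tray's +y end: in the shaker's frame at x 40, y 145 mm; z 0.18. The bar is 18 mm wide and its underside is 175 mm above the worktop, above all bottle tops; it reaches 260 mm from the hinge; hub top z 0.201: carry bottles well above or round bar and knob
- bar_knob (a point): middle of the black upright grip knob on top of the bar: cylinder 22 mm across, 40 mm tall, standing free above the bar (bar top z 0.191, knob top z 0.233), 100 mm from the hinge axis; the point is at z 0.215
- hold_bar (a joint): swing of the bar (rad): 0 = bar right along the row, over the middle of the tray (it stops there); grows counter-clockwise seen from above, towards the side away from the robot, to a stop at 1.9. At angle q the knob lies from the hinge, in the shaker's frame, at (0.10 sin q, -0.10 cos q). It is stiff (about 4 N at the knob) and stays where it is left. Bottles can be set in the tray only when it is swung well away, 1.4 or more
- dial_grip (a point): on the vertical axis of the timer dial, at the height to grip (z 0.081): a black bar grip 46 mm long, 12 mm wide and 36 mm tall (z 0.054 to 0.090) on a grey disc 50 mm across, its top at z 0.056, on the front part of the deck, in the shaker's frame at x -50, y -30 mm. The point's x axis runs along the bar towards its end with the white pointer line; grip across it
- dial (a joint): timer dial (rad), growing clockwise seen from above. Twelve click stops 30 degrees (0.5236 rad) apart, with a tick for each; at 0 the pointer points along the shaker's +x (away from the robot) at the long red zero tick; each tick clockwise is one minute. The dial pulls itself into the nearest click when let go; between clicks it resists with about 0.1 N m; stops just before 0 and just past 11
- tape: roll of beige masking tape, 96 mm across, 25 mm high, lying flat beyond the bottles; bystander, leave it alone
- marker: felt marker with a white barrel and a green cap, 140 mm long, 16 mm thick, lying at the far right; bystander, leave it alone
Mind the look-alikes: they are no part of the job. Leave any orange, pink or purple look-alike of the toner1 alone.

How it is judged:
By the outcome, as a careful person would: the job done as asked, in the order asked, and still so for the second after the job is handed in, with the robot touching nothing.
Of toner1, toner2, toner3, toner4 only 3 to 4 are there at a start; the rules pass over those that are not, and their reading is None.
At some moment in a run one of toner1, toner2, toner3, toner4 may be knocked a few centimetres aside while the robot is not near it.
It also fails if it takes over 208 s, if anything falls off the work surface, if the arm or the gripper's body presses on something with over 40 N, if the wrist force passes 120 N, or if a joint passes its speed limit or range.

### The arm

A 6-joint arm with a two-finger parallel gripper is mounted at the origin on a cart in front of the work surface, level with it; the furniture and walls round the work are solid. World frame = base frame: x ahead of the robot, y to its left, z up, the work surface at z = 0. Lengths are in m, angles in rad, forces in N, time in s.
With the tool pointing down it reaches from about 0.3 to 0.75 m from the base axis. Payload 8.5 kg.
Tool frame: the origin (TCP) lies between the finger pads; the fingertips stand 25 mm ahead of it and the grasp point (between the pads) lies 6 mm ahead of it; z points along the fingers, y is the line along which they close (so a half turn about z gives the same grasp; the last joint's range is limited). The gripper opens to 88 mm and grips with 3 to 60 N. Pads are 18 mm wide; open, the fingers measure 123 mm over their backs; the gripper's body (75 mm by 187 mm) begins 45 mm behind the grasp point.
Start: joints at [0.889, 0.381, 1.297, -0, 1.464, -0.215], TCP at [0.248, 0.491, 0.264] pointing down, gripper open.
Joint ranges: [-3.11, 3.11], [-0.89, 2.33], [0.22, 2.48], [-1.42, 4.56], [0.17, 2.85], [-2.88, 2.88]. Speed limits (rad/s): [2.39, 2.39, 3.14, 3.14, 3.14, 3.14].

### API

Orientations are given as a unit quaternion [w, x, y, z].
In Python, from station import robot gives the robot as it stands. The module is installed in compiled form; this text tells all that it offers.
- The arm moves only by the shell command python3 -m crank 'ROWS' [FORCE]. ROWS is JSON, a list that holds one entry, the list of rows, each a list of 7 numbers: the turn, a rotation vector about the tool's x, y, z in units of pi/4 rad (1.0 is pi/4 rad), then the shift along the tool's x, y, z in units of 40 mm (1.0 is 40 mm), then the gripper's target within -1 to 1 (fully open at 1, half-way at 0, shut at -1). A call has 1 to 12 rows; each row shifts and turns the commanded pose from where the row before left it, along the tool's axes as they then stand; what a row does not reach is not made up. A row lasts 1/10 s, in which the tool goes at most 50 mm and 8.59 degrees, less where a joint would pass 70% of its speed; a pose out of reach is approached as far as the arm can. A call with a number of a shift or a turn outside -1 to 1 is refused whole. A call with a gripper value outside its range is refused whole. The fingers move at their own pace and stop on an object; FORCE is the grip in N (left out, the last holds). Time passes only in rows, so rows that do not move let the fingers close. It gives the time, the measured TCP pose, the force, the opening and the grip force at its end, in the units of the state.
- robot.get_state(): the state, without advancing time (a new reading comes with each control period).
- robot.grab_frame(name): name is "side" or "top"; returns (picture, depth): 384x512x3 uint8, red, green, blue; 384x512 float32, m along the optical axis (not along the pixel's ray), 0 where there is no reading.
- robot.calibration(name): a dict with "fx", "fy", "cx", "cy" (pixels), "position" and "orientation" of the camera in the world. Camera axes: x right, y down, z forward; pixel columns grow to the right and rows downward; lengths in m; the calibration is good to about 2 mm. A picture is of the moment at which its call begins. calibration takes no time and is no camera call.
- robot.sign_off(): hands the job in; it is judged then, once.
The state is a dict: "time": time; "q": joint angles; "qvel": joint speeds; "joint_torque": joint torques, N m; "eef_pos": TCP position; "orientation": TCP orientation; "wrist_force": force on the tool from outside, world axes, zero at the start; "wrist_torque": the same for the moment, N m; "width": finger opening in m; "grip_force": force on a finger pad.
Only numpy, scipy, OpenCV 4.12 (cv2) and the standard library are available. Lean on these libraries where they do the work, as an engineer would, in place of code of your own. Each camera call takes 0.05 s, during which the arm holds its last target. There are 200 camera calls.

## Working session

There is one attempt and no reset: what is moved stays moved. The work goes in short steps, Python scripts to look and compute and a shell command to move; the robot and the scene stay as the last step left them, time stands still between calls to the robot, and variables do not carry over. Pictures are saved under pics/ and viewed, at most 14 in all, crops included, and the job is handed in when it is done.

```bash
mkdir -p pics; cat > h.py <<'E'
import numpy as np,cv2
from scipy.spatial.transform import Rotation as R
from station import robot
def rot(q): return R.from_quat([q[1],q[2],q[3],q[0]])
def snap(n,f=None):
    im,d=robot.grab_frame(n)
    np.savez(f'{n}.npz',im=im,d=d)
    if f: cv2.imwrite('pics/'+f,im[:,:,::-1])
    return im,d
def cloud(n,d):
    c=robot.calibration(n); v,u=np.mgrid[:384,:512]
    p=np.stack([(u-c['cx'])/c['fx']*d,(v-c['cy'])/c['fy']*d,d],-1)
    return rot(c['orientation']).apply(p.reshape(-1,3)).reshape(384,512,3)+c['position']
def go(target,yaw=None):
    """shift to target in tool axes, 40mm units; yaw = wanted world yaw of tool y axis(deg)"""
    s=robot.get_state(); r=rot(s['orientation'])
    print('t',s['time'],'pos',np.round(s['eef_pos'],4),'units',np.round(r.inv().apply(np.array(target)-s['eef_pos'])/.04,2),'M',np.round(r.as_matrix(),2).tolist())
E
python3 - <<'E'
from h import *
for n in('top','side'):
    im,d=snap(n,n+'0.png'); c=robot.calibration(n); print(c)
s=robot.get_state();print(s['eef_pos'],rot(s['orientation']).as_matrix().round(3),s['time'])
E
```

```text
{'fx': 402.9769374625453, 'fy': 402.9769374625453, 'cx': 255.904162641236, 'cy': 193.45622572248882, 'position': array([-0.18621952,  0.47771105,  1.59186063]), 'orientation': array([ 0.14151226, -0.58390023,  0.77433134, -0.19860963])}
{'fx': 478.98754484514444, 'fy': 478.98754484514444, 'cx': 251.78808246068385, 'cy': 193.1620990391524, 'position': array([0.5014163 , 1.44405914, 1.16833758]), 'orientation': array([ 0.00334081, -0.01745579,  0.90303397, -0.42920133])}
[0.2473927  0.49098497 0.26320804] [[-0.893  0.45  -0.001]
 [ 0.45   0.893 -0.001]
 [ 0.    -0.001 -1.   ]] 0.1
```

View pics/top0.png

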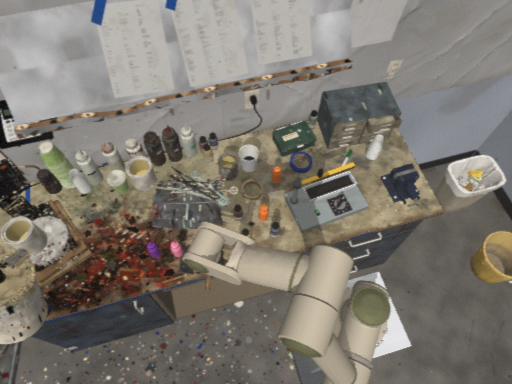

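View pics/side0.png

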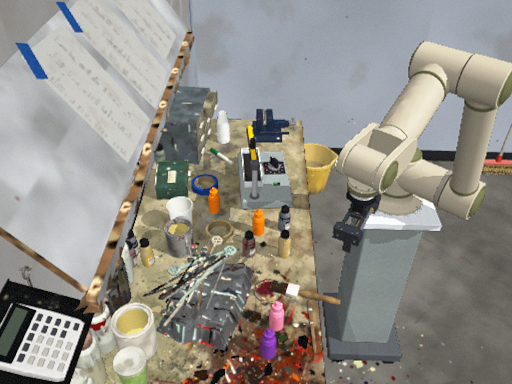

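```bash
python3 - <<'E'
from h import *
a=np.load('side.npz');b=np.load('top.npz')
cv2.imwrite('pics/sc.png',cv2.resize(a['im'][100:275,110:320,::-1],None,fx=3.4,fy=3.4,interpolation=2))
cv2.imwrite('pics/tc.png',cv2.resize(b['im'][130:260,190:380,::-1],None,fx=4,fy=4,interpolation=2))
P=cloud('side',a['d'])
for u,v in [(285,212),(285,218),(249,238),(249,242),(285,238),(285,246),(147,250),(259,218),(250,146),(254,192),(278,168)]:print(u,v,P[v,u].round(3))
E
```

```text
285 212 [0.421 0.216 0.089]
285 218 [0.42  0.22  0.065]
249 238 [0.539 0.342 0.084]
249 242 [0.538 0.348 0.072]
285 238 [0.423 0.344 0.091]
285 246 [0.422 0.346 0.057]
147 250 [0.856 0.404 0.079]
259 218 [0.509 0.242 0.081]
250 146 [ 0.549 -0.007  0.206]
254 192 [0.53  0.096 0.076]
278 168 [ 0.441 -0.089  0.051]
```

View pics/sc.png

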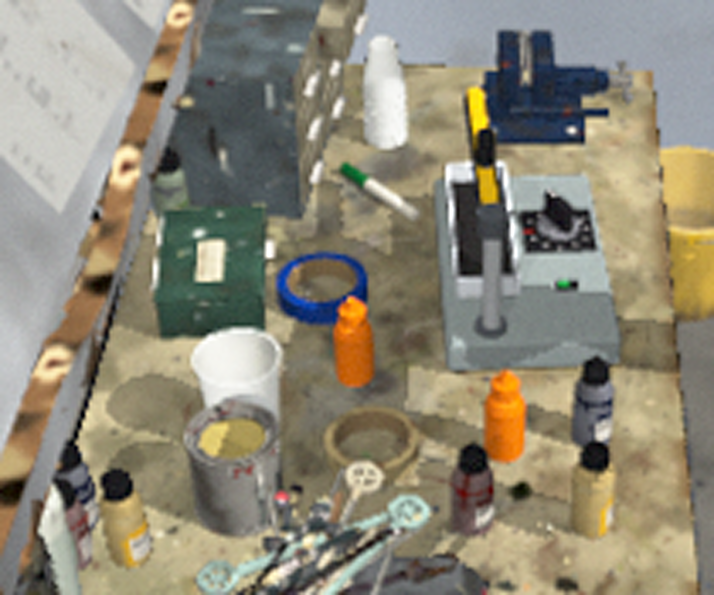

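View pics/tc.png

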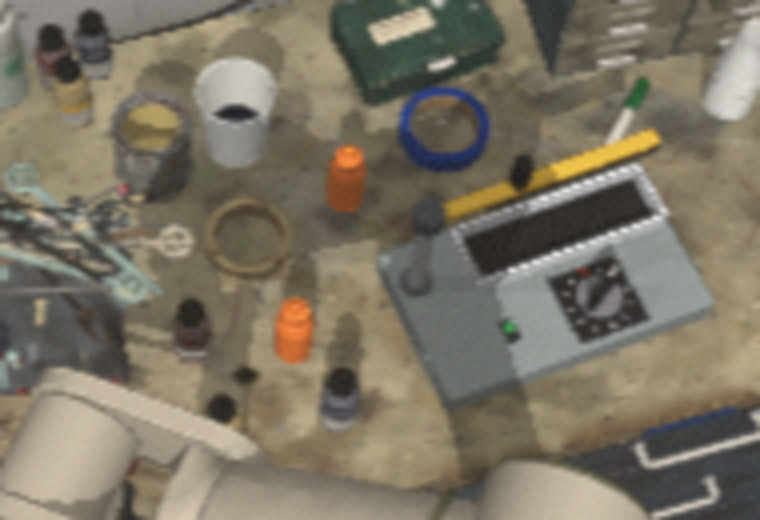

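```bash
python3 - <<'E'
from h import *
a=np.load('side.npz');b=np.load('top.npz')
for n,D in(('side',a),('top',b)):
    P=cloud(n,D['d']);im=D['im'].astype(int);x,y,z=P[...,0],P[...,1],P[...,2]
    m=(z>.037)&(z<.053)&(x>.33)&(x<.66)&(y>-.3)&(y<.2)
    m=cv2.morphologyEx(m.astype(np.uint8),cv2.MORPH_OPEN,np.ones((3,3)))
    k,l,st,_=cv2.connectedComponentsWithStats(m); i=1+st[1:,4].argmax()
    r=cv2.minAreaRect((P[l==i][:,:2]*1000).astype(np.float32)); print(n,'deck',r,st[i,4],cv2.boxPoints(r).round().tolist())
    yel=(im[...,0]>180)&(im[...,1]>130)&(im[...,2]<70)&(z>.17)&(z<.21)
    q=P[yel]; print('bar',len(q),q.mean(0) if len(q) else '', 'ang',cv2.fitLine(q[:,:2].astype(np.float32),2,0,.01,.01).ravel(), q.min(0),q.max(0))
    kb=(z>.2)&(z<.236)&(x>.4)&(x<.66)&(y<.0)&(y>-.15)&(im.sum(-1)<150); print('knob',P[kb].mean(0),kb.sum(),P[kb&(z>.225)].mean(0))
    hb=(z>.185)&(z<.206)&(y>.0)&(y<.1)&(x>.45)&(x<.65)&~yel; print('hub',P[hb].mean(0),hb.sum())
    tw=(z>.066)&(z<.076)&(im.min(-1)>170)&(x>.4)&(x<.7)&(y<.1)&(y>-.3)
    r=cv2.minAreaRect((P[tw][:,:2]*1000).astype(np.float32));print('tray',tw.sum(),r)
    db=(z>.075)&(z<.1)&(x>.35)&(x<.52)&(y<.05)&(y>-.25)&(im.max(-1)<110); print('dial',db.sum(),P[db].mean(0),cv2.minAreaRect((P[db][:,:2]*1000).astype(np.float32)))
    for nm,c in dict(blue=(.42,.2),red=(.54,.33),yel=(.42,.33)).items():
        mm=(np.hypot(x-c[0],y-c[1])<.045)&(z>.02); t=mm&(z>.1)
        q=P[mm&(z<.075)]
        print(nm,'top',P[t].mean(0).round(3),t.sum(),'body x',np.percentile(q[:,0],[2,98]).round(3) if len(q) else 0,'ymaxmin',np.percentile(q[:,1],[2,98]).round(3) if len(q) else 0, P[mm][:,2].max() if mm.any() else 0)
E
python3 - <<'E'
import cv2,numpy as np
b=np.load('top.npz');a=np.load('side.npz')
t=cv2.resize(b['im'][185:225,320:360,::-1],(400,400),interpolation=2)
s=cv2.resize(a['im'][145:185,255:295,::-1],(400,400),interpolation=2)
cv2.imwrite('pics/dial.png',np.hstack([t,s]))
E
```

```text
side deck ((499.47119140625, -51.9981689453125), (190.09939575195312, 328.52825927734375), 5.807281970977783) 1572 [[388.0, 102.0], [422.0, -225.0], [611.0, -206.0], [577.0, 121.0]]
bar 99 [ 0.54696513 -0.06268429  0.1902249 ] ang [ 0.10362866 -0.99461603  0.5469651  -0.06268429] [ 0.52931247 -0.17104796  0.17720003] [0.56674525 0.05899868 0.19679371]
knob [ 0.54093094 -0.00754199  0.21867355] 43 [ 0.54061283 -0.00986893  0.23047064]
hub [0.53068883 0.08246935 0.1963002 ] 70
tray 67 ((547.6281127929688, -82.93950653076172), (71.23816680908203, 234.4174041748047), 5.837798118591309)
dial 43 [ 0.45766566 -0.09104186  0.08486438] ((458.5391845703125, -95.67848205566406), (17.425466537475586, 49.323238372802734), 29.165184020996094)
blue top [0.423 0.208 0.105] 18 body x [0.404 0.443] ymaxmin [0.207 0.229] 0.1099874600951487
red top [0.54  0.334 0.105] 13 body x [0.522 0.558] ymaxmin [0.332 0.354] 0.10908559705765164
yel top [0.426 0.335 0.106] 37 body x [0.405 0.445] ymaxmin [0.33 0.35] 0.11459762966399856
top deck ((493.1630554199219, -54.84312438964844), (188.00904846191406, 320.08782
[... 237 characters left out ...]
] [ 0.5552163  -0.0571572   0.19450055]
knob [ 0.534937   -0.01320231  0.2237532 ] 22 [ 0.5391615  -0.01545619  0.23191832]
hub [0.52931215 0.05806752 0.19528389] 128
tray 65 ((546.2545166015625, -107.54409790039062), (73.30836486816406, 189.23394775390625), 4.898605823516846)
dial 31 [ 0.45377413 -0.09623478  0.08947421] ((455.218017578125, -97.25951385498047), (11.875082015991211, 52.31640625), 36.04660415649414)
blue top [0.418 0.202 0.106] 19 body x [0.399 0.426] ymaxmin [0.183 0.223] 0.11922662652342098
red top [0.536 0.33  0.104] 13 body x [0.519 0.547] ymaxmin [0.311 0.35 ] 0.11222004586792589
yel top [0.423 0.328 0.107] 35 body x [0.408 0.435] ymaxmin [0.306 0.342] 0.1185687716255861
```

View pics/dial.png

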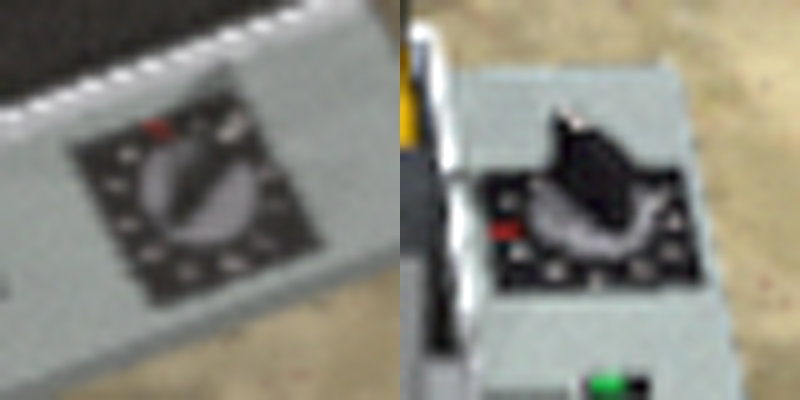

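Bottles: red-brown about (0.537, 0.332), blue about (0.42, 0.205) and yellow about (0.424, 0.332). There is no loose green; the one by the cabinet stands at the wall. The shaker's origin is about (0.502, -0.063) with yaw +5.5°, and the bar is at 0. The dial pointer stands two ticks clockwise of red. First I turn the tool so that tool x = shaker y and tool y = shaker x.

```bash
python3 -m crank '[[[0,0,0.184,0,0,-0.1,0.5],[0,0,0.184,0,0,-0.1,0.5],[0,0,0.184,0,0,-0.1,0.5],[0,0,0.184,0,0,-0.1,0.5],[0,0,0.184,0,0,-0.1,0.5],[0,0,0.184,0,0,-0.1,0.5],[0,0,0.184,0,0,0,0.5],[0,0,0,0,0,0,0.5]]]'
cat >> h.py <<'E'
YAW=np.radians(5.5); O=np.array([.502,-.063])
def sh(x,y): return O+[np.cos(YAW)*x-np.sin(YAW)*y, np.sin(YAW)*x+np.cos(YAW)*y]
E
python3 -c "
from h import *
go([*sh(.04,.045),.285])"
```

```text
time: 0.9
eef_pos: [0.2475, 0.4911, 0.2875]
orientation: [0.0, 0.674, 0.739, -0.0]
wrist_force: [-0.2, 0.6, -0.2]
width: 0.0664
grip_force: 0.0
t 0.9 pos [0.2475 0.4911 0.2875] units [-13.24   6.07   0.07] M [[-0.09, 1.0, -0.0], [1.0, 0.09, -0.0], [-0.0, -0.0, -1.0]]
```

```bash
python3 -m crank '[[[0,0,0,-1,0.5,0,0.5],[0,0,0,-1,0.5,0,0.5],[0,0,0,-1,0.5,0,0.5],[0,0,0,-1,0.5,0,0.5],[0,0,0,-1,0.5,0,0.5],[0,0,0,-1,0.5,0,0.5],[0,0,0,-1,0.5,0,0.5],[0,0,0,-1,0.5,0,0.5],[0,0,0,-1,0.5,0,0.5],[0,0,0,-1,0.5,0,0.5],[0,0,0,-1,0.5,0,0.5],[0,0,0,-1,0.5,0,0.5]]]'
python3 -m crank '[[[0,0,0,-0.7,0,0,0.5],[0,0,0,-0.5,0.05,0,0.5],[0,0,0,0,0,0,0.5]]]'
python3 -c "
from h import *
go([*sh(.04,.045),.221])
im,d=snap('side','s1.png')
c=cv2.resize(im[90:220,200:330,::-1],(520,520),interpolation=2)
cv2.imwrite('pics/s1c.png',c)"
```

```text
time: 2.1
eef_pos: [0.5314, 0.0336, 0.2876]
orientation: [-0.0, 0.672, 0.74, -0.0]
wrist_force: [0.8, 1.5, -0.1]
width: 0.0662
grip_force: 0.0
time: 2.4
eef_pos: [0.5375, -0.0143, 0.2871]
orientation: [-0.0, 0.673, 0.739, -0.0]
wrist_force: [0.5, 1.0, 0.6]
width: 0.066
grip_force: 0.0
t 2.4 pos [ 0.5375 -0.0143  0.2871] units [-0.    0.    1.65] M [[-0.09, 1.0, -0.0], [1.0, 0.09, -0.0], [0.0, -0.0, -1.0]]
```

View pics/s1c.png

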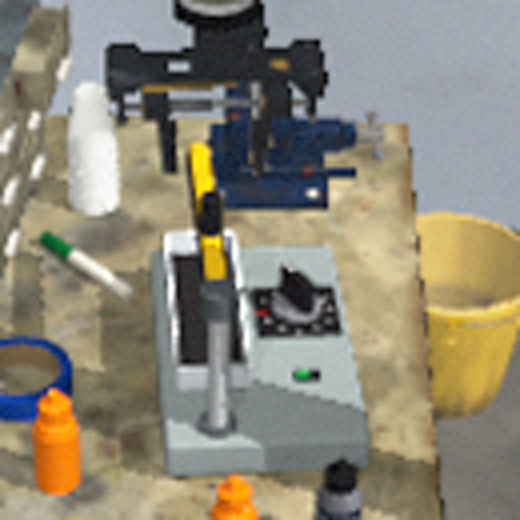

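The gripper hangs open above the knob, with its fingers either side of knob x in the crop (165 and 260, knob at 210). Its body is wide along the closing line. I go down and grip.

```bash
python3 -m crank '[[[0,0,0,0,0,0.7,0.5],[0,0,0,0,0,0.65,0.5],[0,0,0,0,0,0.3,0.5],[0,0,0,0,0,0,-1],[0,0,0,0,0,0,-1],[0,0,0,0,0,0,-1],[0,0,0,0,0,0,-1],[0,0,0,0,0,0,-1]]]' 25
```

```text
time: 3.25
eef_pos: [0.5373, -0.0122, 0.2223]
orientation: [0.0, 0.674, 0.739, 0.0]
wrist_force: [0.0, 0.1, 0.7]
width: 0.0285
grip_force: 0.0
```

```bash
python3 -m crank '[[[0,0,0,0,0,0,-1],[0,0,0,0,0,0,-1],[0,0,0,0,0,0,-1]]]' 25
python3 - <<'E'
import numpy as np
p=None
for q in np.linspace(0,1.7,13):
    c=np.array([-.1*np.cos(q),.1*np.sin(q)])/.04
    if p is not None: print(round(q,2),(c-p).round(2))
    p=c
E
```

```text
time: 3.55
eef_pos: [0.5382, -0.0123, 0.2222]
orientation: [0.001, 0.674, 0.739, 0.001]
wrist_force: [4.8, 1.2, 0.2]
width: 0.0211
grip_force: 25.0
0.14 [0.03 0.35]
0.28 [0.07 0.35]
0.42 [0.12 0.33]
0.57 [0.17 0.31]
0.71 [0.21 0.28]
0.85 [0.25 0.25]
0.99 [0.28 0.21]
1.13 [0.31 0.17]
1.27 [0.33 0.13]
1.42 [0.34 0.08]
1.56 [0.35 0.03]
1.7 [ 0.35 -0.02]
```

```bash
python3 -m crank '[[[0,0,0,0.03,0.35,0,-1],[0,0,0,0.07,0.35,0,-1],[0,0,0,0.12,0.33,0,-1],[0,0,0,0.17,0.31,0,-1],[0,0,0,0.21,0.28,0,-1],[0,0,0,0.25,0.25,0,-1],[0,0,0,0.28,0.21,0,-1],[0,0,0,0.31,0.17,0,-1],[0,0,0,0.33,0.13,0,-1],[0,0,0,0.34,0.08,0,-1],[0,0,0,0.35,0.03,0,-1],[0,0,0,0.35,-0.02,0,-1]]]'
python3 -m crank '[[[0,0,0,0,0,0,-1],[0,0,0,0,0,0,0.2],[0,0,0,0,0,0,0.2],[0,0,0,0,0,0,0.2],[0,0,0,0,0,0,0.2],[0,0,0,0,0,-0.5,0.2],[0,0,0,0,0,-1,0.5],[0,0,0,0,0,-0.5,0.5]]]'
python3 - <<'E'
from h import *
im,d=snap('top');P=cloud('top',d);im=im.astype(int);z=P[...,2]
yel=(im[...,0]>170)&(im[...,1]>120)&(im[...,2]<80)&(z>.17)&(z<.21)
q=P[yel];print(len(q),cv2.fitLine(q[:,:2].astype(np.float32),2,0,.01,.01).ravel(),q.min(0),q.max(0))
x,y=P[...,0],P[...,1]
m=(z>.04)&(z<.052)&(im.max(-1)<75)&(x>.48)&(x<.62)&(y<.1)
r=cv2.minAreaRect((P[m][:,:2]*1000).astype(np.float32));print('trayfloor',m.sum(),r)
go([.424,.332,.2])
E
```

```text
time: 4.75
eef_pos: [0.6267, 0.1074, 0.2223]
orientation: [0.003, 0.674, 0.739, 0.0]
wrist_force: [8.8, -6.2, -1.6]
width: 0.0195
grip_force: 23.3
time: 5.55
eef_pos: [0.6254, 0.1087, 0.3049]
orientation: [0.001, 0.674, 0.739, 0.001]
wrist_force: [1.1, -0.0, 0.7]
width: 0.0652
grip_force: 0.0
98 [0.98909336 0.14729011 0.6885455  0.10489351] [0.55440143 0.08012882 0.17934885] [0.78174762 0.1249477  0.20139149]
trayfloor 6 ((516.7152099609375, -373.2396545410156), (33.31433868408203, 9.807106018066406), 41.206932067871094)
t 5.6 pos [0.6259 0.1087 0.3074] units [ 6.03 -4.53  2.64] M [[-0.09, 1.0, 0.01], [1.0, 0.09, -0.0], [-0.0, 0.01, -1.0]]
```

```bash
python3 -m crank '[[[0,0,0,0.75,-0.57,0,0.5],[0,0,0,0.75,-0.57,0,0.5],[0,0,0,0.75,-0.57,0.2,0.5],[0,0,0,0.75,-0.57,0.4,0.5],[0,0,0,0.75,-0.57,0.5,0.5],[0,0,0,0.75,-0.56,0.5,0.5],[0,0,0,0.75,-0.56,0.5,0.5],[0,0,0,0.75,-0.56,0.5,0.5],[0,0,0,0,0,0,0.5]]]'
python3 - <<'E'
from h import *
go([.425,.331,.086])
for n in('side','top'):
    im,d=snap(n);P=cloud(n,d);im=im.astype(int);x,y,z=np.moveaxis(P,-1,0)
    m=(z>.04)&(z<.056)&(im.max(-1)<90)&(x>.5)&(x<.6)&(y<.1)&(y>-.25)
    r=cv2.minAreaRect((P[m][:,:2]*1000).astype(np.float32));print(n,'trayfloor',m.sum(),r)
    w=(z>.062)&(z<.08)&(im.min(-1)>150)&(x>.48)&(x<.62)&(y<.1)&(y>-.25)
    r=cv2.minAreaRect((P[w][:,:2]*1000).astype(np.float32));print('walls',w.sum(),r)
    for nm,c in dict(blue=(.42,.205),red=(.54,.33),yel=(.425,.331)).items():
        t=(np.hypot(x-c[0],y-c[1])<.05)&(z>.098)&(z<.12)&(im.max(-1)<90); print(nm,t.sum(),P[t].mean(0).round(3) if t.any() else '')
E
```

```text
time: 6.5
eef_pos: [0.4187, 0.3327, 0.1949]
orientation: [-0.001, 0.672, 0.74, -0.003]
wrist_force: [0.4, -0.2, -0.1]
width: 0.0661
grip_force: 0.0
t 6.5 pos [0.4187 0.3327 0.1949] units [-0.05  0.17  2.72] M [[-0.1, 1.0, -0.01], [1.0, 0.1, -0.0], [-0.0, -0.01, -1.0]]
side trayfloor 233 ((530.8908081054688, -47.406097412109375), (78.74171447753906, 294.7069091796875), 5.833237648010254)
walls 128 ((547.7804565429688, -83.978759765625), (72.1298599243164, 245.25172424316406), 5.943976879119873)
blue 31 [0.423 0.208 0.102]
red 14 [0.542 0.334 0.102]
yel 47 [0.426 0.334 0.104]
top trayfloor 461 ((534.1019897460938, -52.422027587890625), (80.97054290771484, 294.4275207519531), 5.309229373931885)
walls 174 ((543.92822265625, -85.51971435546875), (78.02324676513672, 229.79896545410156), 5.35516881942749)
blue 0 
red 0 
yel 0
```

```bash
python3 -m crank '[[[0,0,0,-0.05,0.17,0.8,0.5],[0,0,0,0,0,0.9,0.5],[0,0,0,0,0,0.75,0.5],[0,0,0,0,0,0.27,0.5],[0,0,0,0,0,0,-1],[0,0,0,0,0,0,-1],[0,0,0,0,0,0,-1],[0,0,0,0,0,0,-1],[0,0,0,0,0,0,-1]]]' 20
python3 -m crank '[[[0,0,0,0,0,-0.5,-1],[0,0,0,0,0,-1,-1],[0,0,0,0,0,-1,-1],[0,0,0,0,0,-1,-1],[0,0,0,0,0,-0.5,-1]]]'
python3 -c "
from h import *
go([*sh(.04,-.106),.14])"
```

```text
time: 7.5
eef_pos: [0.4301, 0.3299, 0.0902]
orientation: [0.001, 0.674, 0.739, 0.001]
wrist_force: [0.5, -0.1, 6.9]
width: 0.0398
grip_force: 20.0
time: 8.0
eef_pos: [0.4299, 0.33, 0.2527]
orientation: [0.001, 0.674, 0.739, 0.002]
wrist_force: [-0.4, 0.2, -0.5]
width: 0.0397
grip_force: 19.8
t 8.0 pos [0.4299 0.33   0.2527] units [-12.6    1.88   2.8 ] M [[-0.09, 1.0, 0.0], [1.0, 0.09, 0.0], [0.0, 0.0, -1.0]]
```

```bash
python3 -c "
from h import *
im,d=snap('side')
cv2.imwrite('pics/s2.png',cv2.resize(im[110:310,180:380,::-1],(600,600),interpolation=2))"
```

```text
(no output)
```

View pics/s2.png

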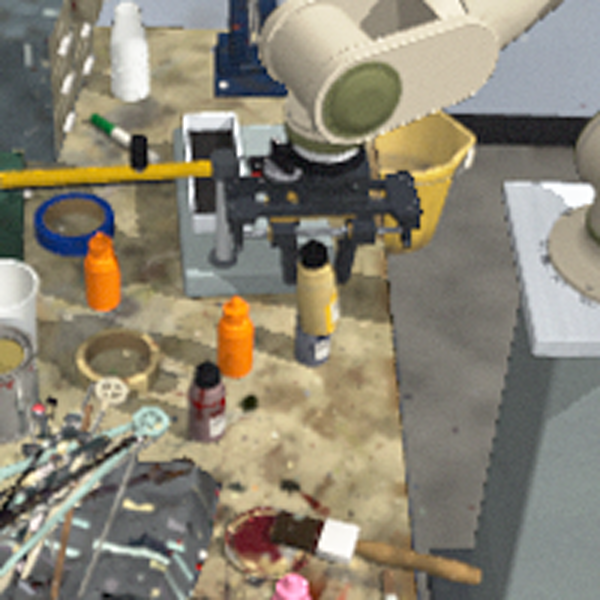

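```bash
python3 -m crank '[[[0,0,0,-1,0,0,-1],[0,0,0,-1,0,0,-1],[0,0,0,-1,0,0,-1],[0,0,0,-1,0,0,-1],[0,0,0,-1,0,0,-1],[0,0,0,-1,0,0,-1],[0,0,0,-1,0.2,0,-1],[0,0,0,-1,0.4,0,-1],[0,0,0,-1,0.4,0,-1],[0,0,0,-1,0.4,0,-1],[0,0,0,-1,0.4,0,-1],[0,0,0,-1,0.08,0,-1]]]'
python3 -m crank '[[[0,0,0,-0.6,0,0.8,-1],[0,0,0,0,0,0.8,-1],[0,0,0,0,0,0.8,-1],[0,0,0,0,0,0,-1]]]'
python3 -c "
from h import *
go([*sh(.04,-.106),.1375])"
```

```text
time: 9.25
eef_pos: [0.5496, -0.143, 0.2477]
orientation: [-0.0, 0.674, 0.739, -0.0]
wrist_force: [-0.1, -0.9, -1.1]
width: 0.0396
grip_force: 19.8
time: 9.65
eef_pos: [0.5491, -0.1645, 0.1485]
orientation: [-0.004, 0.674, 0.739, -0.001]
wrist_force: [-0.0, -0.4, -0.7]
width: 0.04
grip_force: 19.9
t 9.65 pos [ 0.5491 -0.1645  0.1485] units [-0.01  0.07  0.27] M [[-0.09, 1.0, -0.01], [1.0, 0.09, 0.0], [0.0, -0.01, -1.0]]
```

```bash
python3 -m crank '[[[0,0,0,0,0.07,0.15,-1],[0,0,0,0,0,0.12,-1],[0,0,0,0,0,0,-1],[0,0,0,0,0,0,-1]]]'
```

```text
time: 10.05
eef_pos: [0.554, -0.165, 0.143]
orientation: [0.001, 0.674, 0.739, 0.0]
wrist_force: [0.3, -0.4, -1.4]
width: 0.0396
grip_force: 19.9
```

```bash
python3 -m crank '[[[0,0,0,0,0,0.1,-1],[0,0,0,0,0,0.06,-1],[0,0,0,0,0,0,-1]]]'
```

```text
time: 10.35
eef_pos: [0.5543, -0.1653, 0.1377]
orientation: [0.002, 0.674, 0.739, 0.0]
wrist_force: [-2.4, 1.9, 11.2]
width: 0.0396
grip_force: 20.3
```

```bash
python3 -m crank '[[[0,0,0,0,0,-0.04,-1],[0,0,0,0,0,0,0.4],[0,0,0,0,0,0,0.4],[0,0,0,0,0,0,0.4],[0,0,0,0,0,0,0.4],[0,0,0,0,0,-0.5,0.4],[0,0,0,0,0,-1,0.5],[0,0,0,0,0,-1,0.5],[0,0,0,0,0,-0.5,0.5]]]'
python3 - <<'E'
from h import *
go([.42,.204,.2])
for n in('side','top'):
    im,d=snap(n);P=cloud(n,d);im=im.astype(int);x,y,z=np.moveaxis(P,-1,0)
    for nm,c in dict(blue=(.42,.205),red=(.54,.33)).items():
        t=(np.hypot(x-c[0],y-c[1])<.05)&(z>.093)&(z<.12)&(im.max(-1)<90); print(nm,t.sum(),P[t].mean(0).round(3) if t.any() else '')
    t=(np.hypot(x-.55,y+.165)<.05)&(z>.13)&(z<.17);print('y',t.sum(),P[t].mean(0).round(3) if t.any() else '',P[t][:,2].max() if t.any() else '')
E
```

```text
time: 11.25
eef_pos: [0.5543, -0.1652, 0.2608]
orientation: [0.002, 0.674, 0.739, 0.001]
wrist_force: [1.0, 0.4, 1.2]
width: 0.0661
grip_force: 0.0
t 11.25 pos [ 0.5543 -0.1652  0.2608] units [ 9.5  -2.5   1.49] M [[-0.09, 1.0, 0.0], [1.0, 0.09, -0.0], [-0.0, 0.0, -1.0]]
blue 42 [0.423 0.209 0.1  ]
red 30 [0.54  0.334 0.098]
y 55 [ 0.549 -0.152  0.145] 0.16310616367774533
blue 37 [0.419 0.203 0.101]
red 29 [0.537 0.33  0.099]
y 0
```

```bash
python3 -m crank '[[[0,0,0,0.9,-0.5,0,0.5],[0,0,0,0.95,-0.5,0,0.5],[0,0,0,0.95,-0.5,0,0.5],[0,0,0,0.95,-0.5,0,0.5],[0,0,0,0.95,-0.5,0,0.5],[0,0,0,0.95,0,0,0.5],[0,0,0,0.95,0,0,0.5],[0,0,0,0.95,0,0.3,0.5],[0,0,0,0.95,0,0.6,0.5],[0,0,0,0.95,0,0.6,0.5],[0,0,0,0,0,0,0.5],[0,0,0,0,0,0,0.5]]]'
python3 -c "
from h import *
go([.421,.205,.081])"
```

```text
time: 12.55
eef_pos: [0.4187, 0.2024, 0.1962]
orientation: [-0.001, 0.673, 0.74, -0.001]
wrist_force: [0.3, -0.2, 0.4]
width: 0.0665
grip_force: 0.0
t 12.55 pos [0.4187 0.2024 0.1962] units [0.06 0.07 2.88] M [[-0.09, 1.0, -0.0], [1.0, 0.09, -0.0], [-0.0, -0.0, -1.0]]
```

```bash
python3 -m crank '[[[0,0,0,0.06,0.07,0.9,0.5],[0,0,0,0,0,0.9,0.5],[0,0,0,0,0,0.8,0.5],[0,0,0,0,0,0.28,0.5],[0,0,0,0,0,0,0.5],[0,0,0,0,0,0,-1],[0,0,0,0,0,0,-1],[0,0,0,0,0,0,-1],[0,0,0,0,0,0,-1],[0,0,0,0,0,0,-1]]]' 20
python3 -m crank '[[[0,0,0,0,0,-0.5,-1],[0,0,0,0,0,-1,-1],[0,0,0,0,0,-1,-1],[0,0,0,0,0,-1,-1],[0,0,0,0,0,-0.5,-1],[0,0,0,0,0,0,-1]]]'
python3 -c "
from h import *
go([*sh(.04,-.052),.14])"
```

```text
time: 13.55
eef_pos: [0.4221, 0.2049, 0.0828]
orientation: [0.0, 0.674, 0.739, 0.001]
wrist_force: [-1.1, -0.2, 6.1]
width: 0.0398
grip_force: 20.0
time: 14.15
eef_pos: [0.4225, 0.205, 0.2444]
orientation: [0.002, 0.674, 0.739, 0.002]
wrist_force: [-0.2, 1.0, -3.0]
width: 0.0396
grip_force: 20.0
t 14.15 pos [0.4225 0.205  0.2444] units [-8.15  2.35  2.62] M [[-0.09, 1.0, 0.01], [1.0, 0.09, 0.0], [0.0, 0.01, -1.0]]
```

```bash
python3 -m crank '[[[0,0,0,-1,0,0,-1],[0,0,0,-1,0,0,-1],[0,0,0,-1,0.1,0,-1],[0,0,0,-1,0.45,0,-1],[0,0,0,-1,0.45,0,-1],[0,0,0,-1,0.45,0,-1],[0,0,0,-1,0.45,0,-1],[0,0,0,-1,0.45,0,-1],[0,0,0,-0.15,0,0.6,-1],[0,0,0,0,0,0.8,-1],[0,0,0,0,0,0.8,-1],[0,0,0,0,0,0,-1]]]'
python3 -c "
from h import *
go([*sh(.04,-.052),.13])"
```

```text
time: 15.35
eef_pos: [0.5431, -0.1103, 0.1488]
orientation: [-0.005, 0.674, 0.739, -0.002]
wrist_force: [-0.3, 0.4, -2.0]
width: 0.0394
grip_force: 20.0
t 15.35 pos [ 0.5431 -0.1103  0.1488] units [-0.03  0.1   0.47] M [[-0.09, 1.0, -0.01], [1.0, 0.09, 0.0], [0.01, -0.01, -1.0]]
```

```bash
python3 -m crank '[[[0,0,0,0,0.1,0.2,-1],[0,0,0,0,0,0.15,-1],[0,0,0,0,0,0.1,-1],[0,0,0,0,0,0,-1],[0,0,0,0,0,0,-1]]]'
```

```text
time: 15.85
eef_pos: [0.5497, -0.1108, 0.1366]
orientation: [0.0, 0.674, 0.739, 0.0]
wrist_force: [-0.7, 0.5, -2.2]
width: 0.0397
grip_force: 20.0
```

```bash
python3 -m crank '[[[0,0,0,0,-0.05,0.1,-1],[0,0,0,0,0,0.08,-1],[0,0,0,0,0,0,-1]]]'
```

```text
time: 16.15
eef_pos: [0.5475, -0.1109, 0.1299]
orientation: [0.001, 0.674, 0.739, 0.0]
wrist_force: [-2.2, 0.7, 5.9]
width: 0.0394
grip_force: 20.0
```

Contact, so the bottle is standing. I release it and fetch the red one.

```bash
python3 -m crank '[[[0,0,0,0,0,0,0.4],[0,0,0,0,0,0,0.4],[0,0,0,0,0,0,0.4],[0,0,0,0,0,0,0.4],[0,0,0,0,0,-0.5,0.4],[0,0,0,0,0,-1,0.5],[0,0,0,0,0,-1,0.5],[0,0,0,0,0,-1,0.5],[0,0,0,0,0,0,0.5]]]'
python3 - <<'E'
from h import *
go([.538,.332,.2])
for n in('side','top'):
    im,d=snap(n);P=cloud(n,d);im=im.astype(int);x,y,z=np.moveaxis(P,-1,0)
    for nm,c in dict(red=(.54,.33)).items():
        t=(np.hypot(x-c[0],y-c[1])<.05)&(z>.093)&(z<.12)&(im.max(-1)<90); print(nm,t.sum(),P[t].mean(0).round(3) if t.any() else '')
E
```

```text
time: 17.05
eef_pos: [0.5489, -0.1114, 0.2742]
orientation: [0.005, 0.674, 0.739, 0.002]
wrist_force: [0.9, -0.4, 0.2]
width: 0.0659
grip_force: 0.0
t 17.05 pos [ 0.5489 -0.1114  0.2742] units [11.07  0.74  1.81] M [[-0.09, 1.0, 0.01], [1.0, 0.09, -0.0], [-0.0, 0.01, -1.0]]
red 38 [0.541 0.334 0.098]
red 27 [0.536 0.329 0.099]
```

```bash
python3 -m crank '[[[0,0,0,1,0,0,0.5],[0,0,0,1,0,0,0.5],[0,0,0,1,0,0,0.5],[0,0,0,1,0,0,0.5],[0,0,0,1,0.1,0,0.5],[0,0,0,1,0.1,0,0.5],[0,0,0,1,0.1,0,0.5],[0,0,0,1,0.1,0,0.5],[0,0,0,1,0.1,0.4,0.5],[0,0,0,1,0.1,0.7,0.5],[0,0,0,1,0.1,0.7,0.5],[0,0,0,0.07,0,0,0.5]]]'
python3 -m crank '[[[0,0,0,0,0,0,0.5]]]'
python3 -c "
from h import *
go([.5385,.3315,.080])"
```

```text
time: 18.35
eef_pos: [0.5319, 0.3355, 0.1904]
orientation: [-0.003, 0.672, 0.74, -0.005]
wrist_force: [-0.7, -0.3, 0.2]
width: 0.0661
grip_force: 0.0
time: 18.45
eef_pos: [0.5338, 0.333, 0.1948]
orientation: [-0.001, 0.673, 0.74, -0.002]
wrist_force: [0.2, 0.9, 0.7]
width: 0.066
grip_force: 0.0
t 18.45 pos [0.5338 0.333  0.1948] units [-0.04  0.12  2.87] M [[-0.09, 1.0, -0.0], [1.0, 0.09, -0.0], [-0.0, -0.0, -1.0]]
```

```bash
python3 -m crank '[[[0,0,0,-0.04,0.1,0.9,0.5],[0,0,0,0,0,0.9,0.5],[0,0,0,0,0,0.8,0.5],[0,0,0,0,0,0.3,0.5],[0,0,0,0,0,0,0.5],[0,0,0,0,0,0,-1],[0,0,0,0,0,0,-1],[0,0,0,0,0,0,-1],[0,0,0,0,0,0,-1],[0,0,0,0,0,0,-1]]]' 20
python3 -m crank '[[[0,0,0,0,0,-0.5,-1],[0,0,0,0,0,-1,-1],[0,0,0,0,0,-1,-1],[0,0,0,0,-1,-1,-1],[0,0,0,0,-1,-0.5,-1],[0,0,0,-0.5,-0.7,0,-1],[0,0,0,0,0,0,-1]]]'
python3 -c "
from h import *
go([*sh(.04,.002),.14])"
```

```text
time: 19.45
eef_pos: [0.5392, 0.3315, 0.0821]
orientation: [0.001, 0.674, 0.739, 0.001]
wrist_force: [-1.8, -0.6, 5.6]
width: 0.039
grip_force: 20.0
time: 20.15
eef_pos: [0.4343, 0.3005, 0.2368]
orientation: [-0.0, 0.673, 0.739, -0.001]
wrist_force: [0.6, -0.8, -3.0]
width: 0.0393
grip_force: 20.0
t 20.15 pos [0.4343 0.3005 0.2368] units [-9.15  1.85  2.43] M [[-0.09, 1.0, -0.0], [1.0, 0.09, -0.0], [-0.0, -0.0, -1.0]]
```

```bash
python3 -m crank '[[[0,0,0,-1,0,-0.3,-1],[0,0,0,-1,0,0,-1],[0,0,0,-1,0,0,-1],[0,0,0,-1,0,0,-1],[0,0,0,-1,0,0,-1],[0,0,0,-1,0,0,-1],[0,0,0,-1,0.1,0,-1],[0,0,0,-1,0.5,0,-1],[0,0,0,-1,0.5,0,-1],[0,0,0,-0.15,0.5,0.5,-1],[0,0,0,0,0.25,0.9,-1],[0,0,0,0,0,0.9,-1]]]'
python3 -m crank '[[[0,0,0,0,0,0,-1],[0,0,0,0,0,0,-1]]]'
python3 -c "
from h import *
go([*sh(.04,.002),.13])"
```

```text
time: 21.35
eef_pos: [0.5465, -0.0564, 0.1546]
orientation: [0.0, 0.674, 0.739, 0.0]
wrist_force: [-0.2, -0.1, -2.6]
width: 0.0386
grip_force: 20.0
time: 21.55
eef_pos: [0.5454, -0.0558, 0.1567]
orientation: [-0.0, 0.674, 0.739, -0.0]
wrist_force: [0.2, -0.2, -1.2]
width: 0.0389
grip_force: 20.0
t 21.55 pos [ 0.5454 -0.0558  0.1567] units [-0.02 -0.1   0.67] M [[-0.09, 1.0, -0.0], [1.0, 0.09, 0.0], [0.0, -0.0, -1.0]]
```

```bash
python3 -m crank '[[[0,0,0,0,-0.1,0.3,-1],[0,0,0,0,0,0.2,-1],[0,0,0,0,0,0.1,-1],[0,0,0,0,0,0.05,-1],[0,0,0,0,0,0.04,-1],[0,0,0,0,0,0,-1]]]'
```

```text
time: 22.15
eef_pos: [0.5416, -0.056, 0.1301]
orientation: [0.001, 0.674, 0.739, 0.001]
wrist_force: [-2.7, 2.0, 5.7]
width: 0.0387
grip_force: 20.0
```

```bash
python3 -m crank '[[[0,0,0,0,0,0,0.4],[0,0,0,0,0,0,0.4],[0,0,0,0,0,0,0.4],[0,0,0,0,0,0,0.4],[0,0,0,0,0,-0.5,0.4],[0,0,0,0,0,-1,0.5],[0,0,0,0,0,-1,0.5],[0,0,0,0,0,-1,0.5],[0,0,0,0,0,-0.5,0.5],[0,0,0,1,0,0,0.5],[0,0,0,1,0,0,0.5],[0,0,0,0,0,0,0.5]]]'
python3 - <<'E'
from h import *
im,d=snap('side');P=cloud('side',d);x,y,z=np.moveaxis(P,-1,0)
cv2.imwrite('pics/s3.png',cv2.resize(im[90:290,130:330,::-1],(600,600),interpolation=2))
kb=(z>.2)&(z<.236)&(np.hypot(x-.63,y-.105)<.05)&(im.astype(int).sum(-1)<150); print('knob',P[kb].mean(0),kb.sum(),P[kb].max(0))
go([.6255,.107,.222])
E
```

```text
time: 23.35
eef_pos: [0.533, 0.0269, 0.2891]
orientation: [-0.0, 0.672, 0.74, 0.0]
wrist_force: [-0.0, 0.3, -0.2]
width: 0.066
grip_force: 0.0
knob [0.62780043 0.10457523 0.22033321] 53 [0.63755917 0.11387214 0.23565303]
t 23.4 pos [0.5334 0.0252 0.2889] units [1.82 2.49 1.67] M [[-0.1, 1.0, 0.0], [1.0, 0.1, -0.0], [-0.0, 0.0, -1.0]]
```

View pics/s3.png

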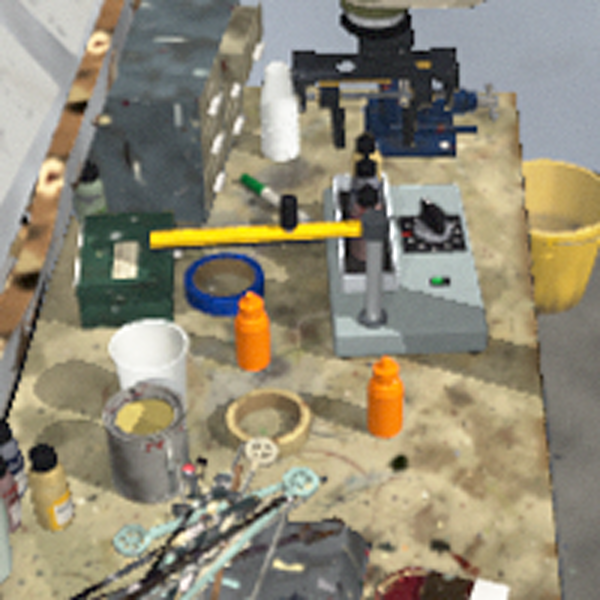

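All three toners stand in the tray (crop (367,140) to (367,190)). None is left on the open worktop, and the bar is still swung out. Next I grip the knob.

```bash
python3 -m crank '[[[0,0,0,0.6,0.8,0,0.5],[0,0,0,0.6,0.8,0,0.5],[0,0,0,0.47,0.8,0,0.5],[0,0,0,0,0.11,0,0.5],[0,0,0,0,0,0.8,0.5],[0,0,0,0,0,0.65,0.5],[0,0,0,0,0,0.22,0.5],[0,0,0,0,0,0,-1],[0,0,0,0,0,0,-1],[0,0,0,0,0,0,-1],[0,0,0,0,0,0,-1],[0,0,0,0,0,0,-1]]]' 25
python3 -m crank '[[[0,0,0,0,0,0,-1],[0,0,0,0,0,0,-1],[0,0,0,0,0,0,-1]]]'
python3 - <<'E'
from h import *
s=robot.get_state();p=s['eef_pos'][:2]-sh(.04,.145);c,n=np.cos(YAW),np.sin(YAW)
l=np.array([c*p[0]+n*p[1],-n*p[0]+c*p[1]]);q0=np.arctan2(l[0],-l[1]);print(l,q0)
pr=np.array([l[1],l[0]])/.04
for q in np.linspace(q0,-.03,13)[1:]:
    k=np.array([-.1*np.cos(q),.1*np.sin(q)])/.04;print((k-pr).round(2));pr=k
E
```

```text
time: 24.6
eef_pos: [0.6276, 0.0993, 0.2226]
orientation: [0.0, 0.674, 0.739, 0.0]
wrist_force: [-0.5, 0.4, 0.0]
width: 0.0283
grip_force: 0.0
time: 24.9
eef_pos: [0.6275, 0.0993, 0.2223]
orientation: [0.0, 0.674, 0.739, 0.0]
wrist_force: [-0.5, -0.6, 3.4]
width: 0.0211
grip_force: 25.0
[0.10050315 0.00457185] 1.6162546012080183
[-0.34 -0.02]
[-0.34 -0.05]
[-0.33 -0.1 ]
[-0.31 -0.14]
[-0.29 -0.19]
[-0.26 -0.22]
[-0.23 -0.26]
[-0.19 -0.29]
[-0.15 -0.31]
[-0.11 -0.33]
[-0.06 -0.34]
[-0.01 -0.34]
```

```bash
python3 -m crank '[[[0,0,0,-0.34,-0.02,0,-1],[0,0,0,-0.34,-0.05,0,-1],[0,0,0,-0.33,-0.1,0,-1],[0,0,0,-0.31,-0.14,0,-1],[0,0,0,-0.29,-0.19,0,-1],[0,0,0,-0.26,-0.22,0,-1],[0,0,0,-0.23,-0.26,0,-1],[0,0,0,-0.19,-0.29,0,-1],[0,0,0,-0.15,-0.31,0,-1],[0,0,0,-0.11,-0.33,0,-1],[0,0,0,-0.06,-0.34,0,-1],[0,0,0,-0.01,-0.34,0,-1]]]'
python3 -m crank '[[[0,0,0,0,-0.05,0,-1],[0,0,0,0,0,0,-1]]]'
python3 -c "
from h import *
go([*sh(.04,.045),.222])"
```

```text
time: 26.1
eef_pos: [0.5376, -0.0192, 0.2226]
orientation: [0.007, 0.675, 0.738, 0.001]
wrist_force: [48.2, -11.4, -17.8]
width: 0.0227
grip_force: 24.5
time: 26.3
eef_pos: [0.5383, -0.0186, 0.2227]
orientation: [0.009, 0.675, 0.738, 0.003]
wrist_force: [33.2, -17.0, -15.4]
width: 0.0212
grip_force: 25.2
t 26.3 pos [ 0.5383 -0.0186  0.2227] units [ 0.11 -0.01  0.02] M [[-0.09, 1.0, 0.02], [1.0, 0.09, -0.01], [-0.01, 0.02, -1.0]]
```

```bash
python3 -m crank '[[[0,0,0,0,0.1,0,-1],[0,0,0,0,0,0,0.2],[0,0,0,0,0,0,0.2],[0,0,0,0,0,0,0.2],[0,0,0,0,0,0,0.2],[0,0,0,0,0,-0.5,0.2],[0,0,0,0,0,-1,0.2],[0,0,0,0,-1,-0.5,0],[0,0,0,0,-1,0,-0.5],[0,0,0,0,-1,0,-1],[0,0,0,0,-1,0,-1],[0,0,0,0,0,0,-1]]]'
python3 - <<'E'
from h import *
print(robot.get_state()['q'].round(2) if hasattr(robot.get_state()['q'],'round') else robot.get_state()['q'])
go([*sh(-.11,.045),.3])
for n in('side','top'):
    im,d=snap(n);P=cloud(n,d);im=im.astype(int);x,y,z=np.moveaxis(P,-1,0)
    yel=(im[...,0]>170)&(im[...,1]>120)&(im[...,2]<80)&(z>.17)&(z<.21)
    q=P[yel];print(n,len(q))
    if len(q): print(cv2.fitLine(q[:,:2].astype(np.float32),2,0,.01,.01).ravel())
    kb=(z>.2)&(z<.236)&(np.hypot(x-.538,y+.014)<.04)&(im.sum(-1)<150); print('knob',kb.sum(),P[kb].mean(0) if kb.any() else '')
E
```

```text
time: 27.5
eef_pos: [0.3732, -0.0285, 0.3022]
orientation: [-0.0, 0.674, 0.739, -0.0]
wrist_force: [-0.5, 0.2, -0.9]
width: 0.0147
grip_force: 0.0
[-0.4   0.03  1.64 -0.    1.46 -0.49]
t 27.5 pos [ 0.3732 -0.0285  0.3022] units [-0.04  0.37  0.06] M [[-0.09, 1.0, -0.0], [1.0, 0.09, -0.0], [-0.0, -0.0, -1.0]]
side 94
[ 0.10161719 -0.9948236   0.5456118  -0.05686182]
knob 53 [ 0.5399462  -0.00763504  0.22007778]
top 23
[ 0.15685752 -0.98762125  0.53423744  0.02154283]
knob 24 [ 0.53351465 -0.01398714  0.22167225]
```

```bash
python3 -m crank '[[[0,0,0.182,0,0,0,-1],[0,0,0.182,0,0,0,-1],[0,0,0.182,0,0,0,-1],[0,0,0.182,0,0,0,-1],[0,0,0.182,0,0,0,-1],[0,0,0.182,0,0,0,-1],[0,0,0.182,0,0,0,-1],[0,0,0.182,0,0,0,-1],[0,0,0.182,0,0,0,-1],[0,0,0.182,0,0,0,-1],[0,0,0.182,0,0,0,-1],[0,0,0,0,0,0,-1]]]'
python3 - <<'E'
from h import *
go([*sh(-.088,.0),.091])
im,d=snap('side');P=cloud('side',d);x,y,z=np.moveaxis(P,-1,0)
s=robot.get_state()['eef_pos']
# finger tip extents
for lo,hi in((-.03,-.018),(-.018,.0)):
    m=(np.hypot(x-s[0],y-s[1])<.05)&(z>s[2]+lo)&(z<s[2]+hi); q=P[m]
    print(m.sum(),(q.min(0)-s).round(3),(q.max(0)-s).round(3)) if m.any() else 0
E
```

```text
time: 28.8
eef_pos: [0.3777, -0.0292, 0.3017]
orientation: [-0.0, 0.999, 0.045, -0.0]
wrist_force: [0.2, 0.0, 0.9]
width: 0.0007
grip_force: 0.0
t 28.8 pos [ 0.3777 -0.0292  0.3017] units [0.82 1.14 5.27] M [[1.0, 0.09, -0.0], [0.09, -1.0, 0.0], [-0.0, -0.0, -1.0]]
9 [-0.007 -0.005 -0.024] [ 0.013  0.017 -0.018]
17 [-0.007  0.011 -0.017] [ 0.011  0.021 -0.004]
```

```bash
python3 -m crank '[[[0,0,0,0.4,0.57,0,-1],[0,0,0,0.42,0.57,0,-1],[0,0,0,0,0,1,-1],[0,0,0,0,0,1,-1],[0,0,0,0,0,1,-1],[0,0,0,0,0,1,-1],[0,0,0,0,0,0.7,-1],[0,0,0,0,0,0.4,-1],[0,0,0,0,0,0.17,-1],[0,0,0,0,0,0,-1],[0,0,0,0,0,0,-1]]]'
python3 - <<'E'
from h import *
go([*sh(-.056,.0),.091])
E
```

```text
time: 29.95
eef_pos: [0.4141, -0.0718, 0.0917]
orientation: [0.0, 0.999, 0.046, 0.001]
wrist_force: [0.1, -0.3, -0.3]
width: 0.0004
grip_force: 0.0
t 29.95 pos [ 0.4141 -0.0718  0.0917] units [ 0.81 -0.01  0.02] M [[1.0, 0.09, 0.0], [0.09, -1.0, -0.0], [0.0, 0.0, -1.0]]
```

```bash
python3 -m crank '[[[0,0,0,0.1,0,0,-1],[0,0,0,0.1,0,0,-1],[0,0,0,0.1,0,0,-1],[0,0,0,0.1,0,0,-1],[0,0,0,0.1,0,0,-1],[0,0,0,0.1,0,0,-1],[0,0,0,0.1,0,0,-1],[0,0,0,0.1,0,0,-1],[0,0,0,0,0,0,-1]]]'
cat > dial.py <<'E'
from h import *
import sys
s,_=snap('side');t,_=snap('top')
t=cv2.resize(t[185:225,320:360,::-1],(400,400),interpolation=2)
s=cv2.resize(s[145:185,255:295,::-1],(400,400),interpolation=2)
cv2.imwrite('pics/'+sys.argv[1],np.hstack([t,s]))
E
python3 dial.py d1.png
```

```text
time: 30.85
eef_pos: [0.4385, -0.0644, 0.0895]
orientation: [-0.005, 0.999, 0.046, -0.009]
wrist_force: [-25.0, 16.0, 11.5]
width: 0.0008
grip_force: 13.7
```

View pics/d1.png

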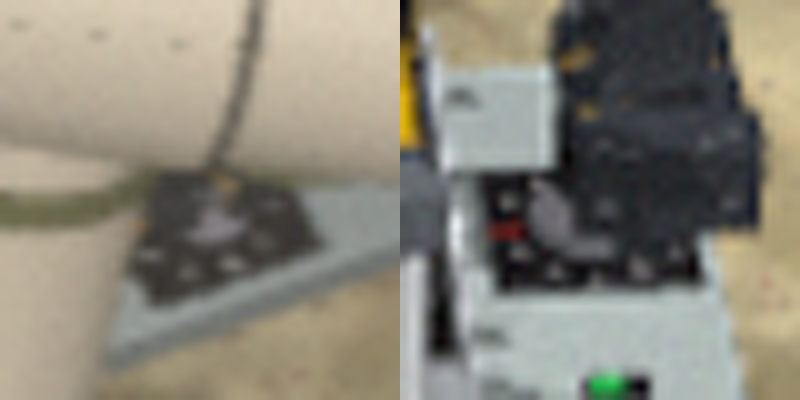

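The reading of 30 N with a sideways push is more than the dial should give, so I back off and look.

```bash
python3 -m crank '[[[0,0,0,-0.5,0,0,-1],[0,0,0,-0.7,0,0,-1],[0,0,0,0,0,-1,-1],[0,0,0,-0.5,0,-1,-1],[0,0,0,-0.5,-1,-1,-1],[0,0,0,0,-1,-1,-1],[0,0,0,0,-1,0,-1],[0,0,0,0,-1,0,-1],[0,0,0,0,0,0,-1]]]'
python3 dial.py d2.png
python3 - <<'E'
from h import *
for n in('side','top'):
    D=np.load(n+'.npz');P=cloud(n,D['d']);x,y,z=np.moveaxis(P,-1,0);im=D['im'].astype(int)
    db=(z>.075)&(z<.1)&(x>.4)&(x<.51)&(y<-.05)&(y>-.15)&(im.max(-1)<110); print(n,db.sum(),P[db].mean(0),cv2.minAreaRect((P[db][:,:2]*1000).astype(np.float32)))
E
```

```text
time: 31.85
eef_pos: [0.3466, 0.0751, 0.2403]
orientation: [-0.0, 0.999, 0.048, 0.0]
wrist_force: [0.1, -0.5, -1.1]
width: 0.0002
grip_force: 0.0
side 41 [ 0.45672058 -0.09008216  0.08520166] ((457.87127685546875, -92.59852600097656), (16.96553611755371, 50.05229949951172), 38.161521911621094)
top 0 [nan nan nan] ((0.0, 0.0), (0.0, 0.0), 0.0)<stdin>:4: RuntimeWarning: Mean of empty slice.
  ret = um.true_divide(
```

View pics/d2.png

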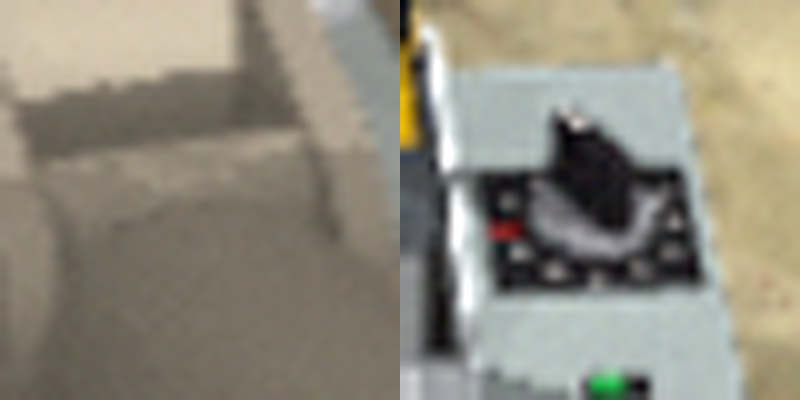

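The dial has not moved, with its pointer still two ticks past red. The finger met the tail's end face, so I'll push 10 mm nearer the axis (shaker y about -0.010).

```bash
python3 -m crank '[[[0,0,0,0,1,0,-1],[0,0,0,0,1,0,-1],[0,0,0,0,1,0,-1],[0,0,0,0.5,1,0,-1],[0,0,0,0.5,0.2,1,-1],[0,0,0,0.5,0,0.5,-1],[0,0,0,0,0,0,-1]]]'
python3 - <<'E'
from h import *
go([*sh(-.088,-.010),.091])
E
```

```text
time: 32.65
eef_pos: [0.4229, -0.0916, 0.1775]
orientation: [-0.001, 0.999, 0.044, -0.002]
wrist_force: [-0.4, -0.3, 0.0]
width: 0.0005
grip_force: 0.0
t 32.65 pos [ 0.4229 -0.0916  0.1775] units [-0.16 -0.27  2.16] M [[1.0, 0.09, -0.0], [0.09, -1.0, 0.0], [-0.0, -0.0, -1.0]]
```

```bash
python3 -m crank '[[[0,0,0,-0.2,-0.27,0.4,-1],[0,0,0,0,0,0.8,-1],[0,0,0,0,0,0.6,-1],[0,0,0,0,0,0.36,-1],[0,0,0,0,0,0,-1],[0,0,0,0.1,0,0,-1],[0,0,0,0.1,0,0,-1],[0,0,0,0.1,0,0,-1],[0,0,0,0,0,0,-1]]]'
python3 -m crank '[[[0,0,0,0.1,0,0,-1],[0,0,0,0,0,0,-1]]]'
python3 -m crank '[[[0,0,0,0.1,0,0,-1],[0,0,0,0,0,0,-1]]]'
```

```text
time: 33.55
eef_pos: [0.4263, -0.0792, 0.094]
orientation: [0.0, 0.999, 0.046, 0.001]
wrist_force: [0.1, -0.2, 0.3]
width: 0.0003
grip_force: 0.0
time: 33.75
eef_pos: [0.429, -0.0785, 0.0934]
orientation: [-0.0, 0.999, 0.046, -0.001]
wrist_force: [-4.3, -1.9, 2.6]
width: -0.0001
grip_force: 2.2
time: 33.95
eef_pos: [0.4305, -0.0778, 0.0931]
orientation: [-0.001, 0.999, 0.046, -0.004]
wrist_force: [-17.1, -5.2, 10.7]
width: 0.0007
grip_force: 9.1
```

```bash
python3 -m crank '[[[0,0,0,0.1,0,0,-1],[0,0,0,0,0,0,-1]]]'
python3 -m crank '[[[0,0,0,0.1,0,0,-1],[0,0,0,0,0,0,-1]]]'
python3 -c "
from h import *
im,d=snap('side');cv2.imwrite('pics/d3.png',cv2.resize(im[130:190,240:300,::-1],(600,600),interpolation=2))"
```

```text
time: 34.15
eef_pos: [0.4318, -0.077, 0.0931]
orientation: [-0.001, 0.999, 0.046, -0.008]
wrist_force: [-31.1, -5.9, 22.2]
width: 0.0005
grip_force: 15.9
time: 34.35
eef_pos: [0.4332, -0.0763, 0.0929]
orientation: [-0.002, 0.999, 0.047, -0.011]
wrist_force: [-44.0, -8.7, 30.8]
width: 0.0002
grip_force: 22.6
```

View pics/d3.png

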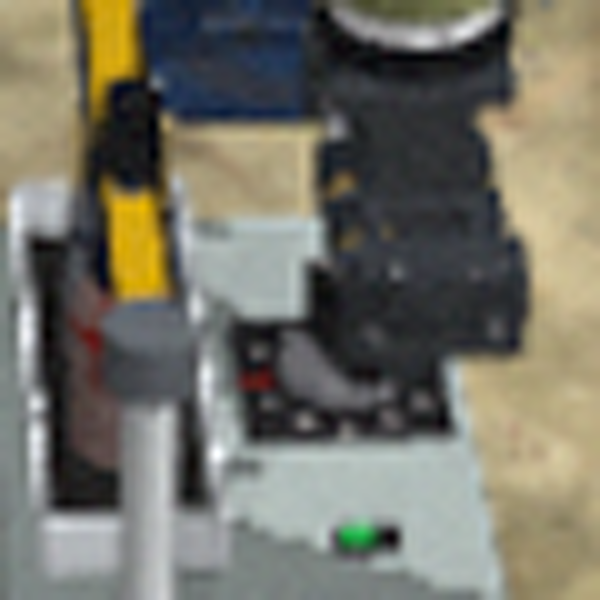

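```bash
python3 - <<'E'
from h import *
s=robot.get_state();F=np.array(s['wrist_force']);T=np.array(s['wrist_torque']);print(F,T,s['eef_pos'],s['q'])
r0=np.cross(F,T)/(F@F)
for k in np.linspace(-.2,.2,9): print((r0+k*F/np.linalg.norm(F)).round(3))
D=np.load('side.npz');P=cloud('side',D['d']);x,y,z=np.moveaxis(P,-1,0)
for lo in np.arange(.05,.15,.01):
    m=(z>lo)&(z<lo+.01)&(np.abs(x-.44)<.08)&(np.abs(y+.07)<.08)&(D['im'].astype(int).max(-1)<100)
    q=P[m];print(round(lo,2),m.sum(),q.min(0).round(3)[:2],q.max(0).round(3)[:2]) if m.any() else 0
E
```

```text
[-43.75771424  -7.60867661  30.12252937] [-1.55886789  6.73927134 -0.36042278] [ 0.43321284 -0.07626725  0.09294804] [-0.44128257  0.42575817  1.8279824  -0.00809132  0.90858456  1.04167662]
[ 0.094  0.007 -0.219]
[ 0.053 -0.001 -0.191]
[ 0.012 -0.008 -0.163]
[-0.029 -0.015 -0.135]
[-0.07  -0.022 -0.107]
[-0.11  -0.029 -0.078]
[-0.151 -0.036 -0.05 ]
[-0.192 -0.043 -0.022]
[-0.233 -0.05   0.006]
0.05 36 [ 0.433 -0.118] [0.519 0.008]
0.06 14 [ 0.43  -0.111] [ 0.473 -0.067]
0.07 14 [ 0.426 -0.106] [ 0.469 -0.058]
0.08 8 [ 0.427 -0.108] [ 0.469 -0.058]
0.09 3 [ 0.462 -0.113] [ 0.47  -0.094]
0.12 1 [0.441 0.005] [0.441 0.005]
0.13 15 [ 0.397 -0.147] [0.471 0.009]
0.14 38 [ 0.398 -0.149] [0.476 0.01 ]
```

The finger presses the tail at about 50 N and the dial still doesn't turn, so pushing is no good. I'll grip the bar instead, with the tool leaned towards the robot to keep the gripper body clear of the hold-down bar.

```bash
python3 -m crank '[[[0,0,0,-0.4,0,0,-1],[0,0,0,-0.4,0,-0.5,-1],[0,0,0,-0.3,0,-1,-1],[0,0,0,0,0,-1,-1],[0,0,0,0,0,-1,-1],[0,0,0,0,0,-1,-0.1],[0,0,-0.19,0,0,0,-0.1],[0,0,-0.19,0,0,0,-0.1],[0,0,-0.19,0,0,0,-0.1],[0,0,-0.19,0,0,0,-0.1],[0,0,-0.19,0,0,0,-0.1],[0,0,-0.19,0,0,0,-0.1]]]'
python3 -m crank '[[[0,0,-0.19,0,0,0,-0.1],[0,0,-0.19,0,0,0,-0.1],[0,0,-0.19,0,0,0,-0.1],[0,0,-0.19,0,0,0,-0.1],[0,0,-0.19,0,0,0,-0.1],[0,0,-0.19,0,0,0,-0.1],[0,0,-0.19,0,0,0,-0.1],[0,0,-0.19,0,0,0,-0.1],[-0.156,0,0,0,0,0,-0.1],[-0.156,0,0,0,0,0,-0.1],[-0.156,0,0,0,0,0,-0.1],[-0.156,0,0,0,0,0,-0.1]]]'
cat >> h.py <<'E'
def tgt(yaw,el,g):
    yaw=np.radians(yaw);a=np.radians(el);h=np.array([np.cos(yaw),np.sin(yaw),0]);u=np.array([0,0,1.])
    Y=np.cos(a)*h+np.sin(a)*u; Z=-np.cos(a)*u+np.sin(a)*h; X=np.cross(Y,Z)
    s=robot.get_state();r=rot(s['orientation']);t=R.from_matrix(np.c_[X,Y,Z])
    g=np.array(g); print('t',s['time'],'q',np.round(s['q'],2),'pos',np.round(s['eef_pos'],4))
    print('turn',((r.inv()*t).as_rotvec()/(np.pi/4)).round(3),'shift(now axes)',(r.inv().apply(g-.006*Z-s['eef_pos'])/.04).round(2),'up in tool',r.inv().apply(u).round(2),'grasp now',(s['eef_pos']+.006*r.apply([0,0,1])).round(4))
E
python3 -c "
from h import *
tgt(35.5,28,[.456,-.096,.15])"
```

```text
time: 35.6
eef_pos: [0.3977, -0.0815, 0.2735]
orientation: [-0.0, 0.879, 0.476, -0.0]
wrist_force: [0.0, 0.9, 0.5]
width: 0.0399
grip_force: 0.0
time: 36.8
eef_pos: [0.3979, -0.0815, 0.274]
orientation: [0.114, 0.448, 0.86, 0.217]
wrist_force: [-0.2, 0.7, -1.2]
width: 0.0395
grip_force: 0.0
t 36.8 q [-0.78  0.02  1.83  0.52  1.24 -1.55] pos [ 0.3979 -0.0815  0.274 ]
turn [ 0.008  0.009 -0.011] shift(now axes) [-1.12 -0.61  3.05] up in tool [-0.    0.48 -0.88] grasp now [ 0.4002 -0.0799  0.2687]
```

```bash
python3 -m crank '[[[0,0,0,-0.37,-0.2,0.5,-0.1],[0,0,0,-0.37,-0.2,0.8,-0.1],[0,0,0,-0.37,-0.2,0.8,-0.1],[0,0,0,0,0,0.8,-0.1],[0,0,0,0,0,0.15,-0.1],[0,0,0,0,0,0,-0.1],[0,0,0,0,0,0,-0.1]]]'
python3 -c "
from h import *
tgt(35.5,28,[.456,-.096,.091])
im,d=snap('side');cv2.imwrite('pics/d4.png',cv2.resize(im[110:190,230:310,::-1],(600,600),interpolation=2))"
```

```text
time: 37.5
eef_pos: [0.4529, -0.0975, 0.1557]
orientation: [0.113, 0.448, 0.86, 0.215]
wrist_force: [-0.3, 0.1, 0.5]
width: 0.0397
grip_force: 0.0
t 37.5 q [-0.71  0.3   1.9   0.62  0.91 -1.7 ] pos [ 0.4529 -0.0975  0.1557]
turn [ 0.002  0.008 -0.01 ] shift(now axes) [-0.01 -0.69  1.32] up in tool [-0.    0.47 -0.88] grasp now [ 0.4553 -0.0959  0.1504]
```

View pics/d4.png

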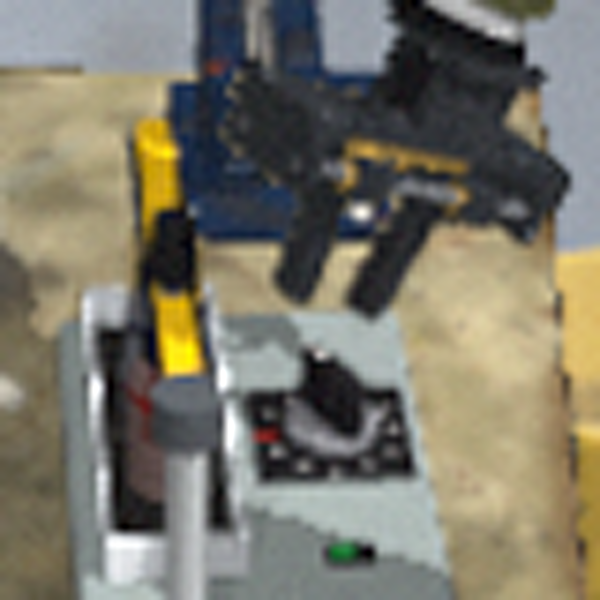

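```bash
python3 -m crank '[[[0,0,0,0,-0.24,0.46,-0.1],[0,0,0,0,-0.24,0.46,-0.1],[0,0,0,0,-0.15,0.29,-0.1],[0,0,0,0,0,0,-0.1]]]'
python3 -c "
from h import *
tgt(35.5,28,[.456,-.096,.090])"
```

```text
time: 37.95
eef_pos: [0.453, -0.0971, 0.0999]
orientation: [0.112, 0.449, 0.86, 0.215]
wrist_force: [0.0, -0.9, -0.3]
width: 0.0395
grip_force: 0.0
t 37.95 q [-0.71  0.41  1.97  0.72  0.77 -1.84] pos [ 0.453  -0.0971  0.0999]
turn [ 0.002  0.006 -0.012] shift(now axes) [-0.02 -0.05  0.1 ] up in tool [ 0.    0.47 -0.88] grasp now [ 0.4553 -0.0955  0.0946]
```

```bash
python3 -m crank '[[[0,0,0,0,-0.05,0.1,-0.1],[0,0,0,0,0,0,-1],[0,0,0,0,0,0,-1],[0,0,0,0,0,0,-1],[0,0,0,0,0,0,-1],[0,0,0,0,0,0,-1]]]' 30
```

```text
time: 38.55
eef_pos: [0.4494, -0.0997, 0.0928]
orientation: [0.11, 0.449, 0.862, 0.209]
wrist_force: [-34.5, -31.6, -21.0]
width: 0.0205
grip_force: 27.1
```

```bash
python3 -m crank '[[[0,0,0,0,-0.1,0,-1],[0,0,0,0,0,0,-1]]]'
python3 -m crank '[[[0,0,0,0,-0.1,-0.03,-1],[0,0,0,0,0,0,-1]]]'
```

```text
time: 38.75
eef_pos: [0.4486, -0.1004, 0.0926]
orientation: [0.111, 0.449, 0.861, 0.212]
wrist_force: [-15.7, -13.3, -11.7]
width: 0.0201
grip_force: 26.9
time: 38.95
eef_pos: [0.4473, -0.1011, 0.093]
orientation: [0.112, 0.449, 0.86, 0.216]
wrist_force: [8.6, 4.8, -10.1]
width: 0.0194
grip_force: 29.0
```

```bash
python3 -m crank '[[[0,-0.06,0.112,0.022,0,0,-1],[0,-0.06,0.112,0.022,0,0,-1],[0,0,0,0,0,0,-1]]]' 45
python3 -m crank '[[[0,-0.06,0.112,0.022,0,0,-1],[0,-0.06,0.112,0.022,0,0,-1],[0,0,0,0,0,0,-1]]]'
python3 -c "
from h import *
tgt(11,28,[.456,-.096,.090])"
```

```text
time: 39.25
eef_pos: [0.4464, -0.0994, 0.0932]
orientation: [0.134, 0.532, 0.811, 0.202]
wrist_force: [6.3, 1.8, -8.7]
width: 0.0188
grip_force: 45.5
time: 39.55
eef_pos: [0.4461, -0.098, 0.0934]
orientation: [0.154, 0.61, 0.754, 0.188]
wrist_force: [6.6, -1.1, -8.5]
width: 0.0185
grip_force: 48.5
t 39.55 q [-0.67  0.38  2.07  0.84  0.51 -1.59] pos [ 0.4461 -0.098   0.0934]
turn [ 0.003 -0.007  0.023] shift(now axes) [-0.    0.18  0.04] up in tool [-0.    0.47 -0.88] grasp now [ 0.4489 -0.0974  0.0881]
```

```bash
python3 -m crank '[[[0,-0.06,0.112,0.022,0,0,-1],[0,-0.06,0.112,0.022,0,0,-1],[0,-0.06,0.112,0.022,0,0,-1],[0,0,0,0,0,0,-1]]]'
python3 -c "
from h import *
tgt(-6,28,[.456,-.096,.090]);print(robot.get_state()['wrist_torque'])"
python3 -m crank '[[[0,-0.06,0.112,0.022,0,0,-1],[0,-0.06,0.112,0.022,0,0,-1],[0,-0.06,0.112,0.022,0,0,-1],[0,0,0,0,0,0,-1]]]'
python3 -c "
from h import *
tgt(-24.5,28,[.456,-.096,.090])
im,d=snap('side');cv2.imwrite('pics/d5.png',cv2.resize(im[120:180,240:300,::-1],(600,600),interpolation=2))"
```

```text
time: 39.95
eef_pos: [0.4471, -0.095, 0.0941]
orientation: [0.181, 0.715, 0.655, 0.165]
wrist_force: [12.6, 3.0, -2.6]
width: 0.0182
grip_force: 49.2
t 39.95 q [-0.59  0.37  2.1   0.8   0.32 -1.22] pos [ 0.4471 -0.095   0.0941]
turn [ 0.007 -0.007  0.019] shift(now axes) [-0.    0.15  0.05] up in tool [-0.    0.47 -0.88] grasp now [ 0.4499 -0.0953  0.0889]
[ 0.4960475  -0.19822111  0.81618843]
time: 40.35
eef_pos: [0.4476, -0.0938, 0.0945]
orientation: [0.199, 0.788, 0.566, 0.141]
wrist_force: [11.5, 3.9, 7.5]
width: 0.0189
grip_force: 51.5
t 40.35 q [-0.51  0.37  2.1   0.42  0.2  -0.57] pos [ 0.4476 -0.0938  0.0945]
turn [ 0.006 -0.056  0.117] shift(now axes) [0.02 0.14 0.05] up in tool [-0.    0.47 -0.88] grasp now [ 0.4503 -0.0947  0.0892]
```

View pics/d5.png

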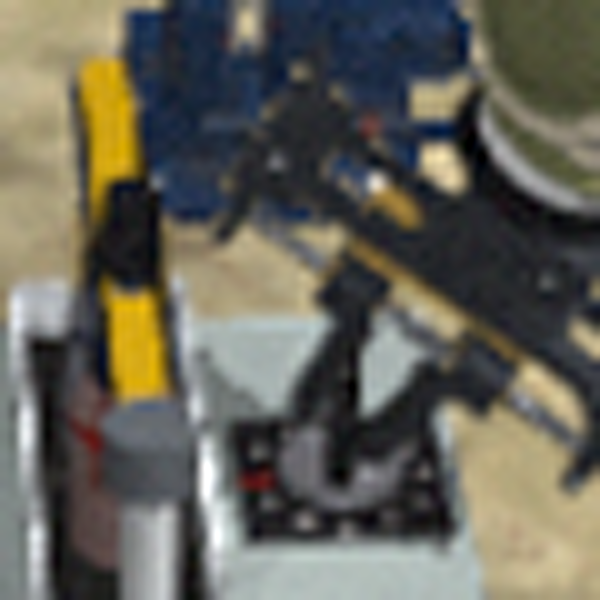

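The dial bar is turning with the gripper, about 54° so far. The wrist is just passing its near-singular pose, so I keep turning in small rows.

```bash
python3 -m crank '[[[0,-0.03,0.056,0.011,0,0,-1],[0,-0.03,0.056,0.011,0,0,-1],[0,-0.03,0.056,0.011,0,0,-1],[0,-0.03,0.056,0.011,0,0,-1],[0,0,0,0,0,0,-1]]]'
python3 -c "
from h import *
tgt(-54.5,28,[.456,-.096,.090])"
```

```text
time: 40.9
eef_pos: [0.449, -0.093, 0.0949]
orientation: [0.214, 0.84, 0.484, 0.122]
wrist_force: [9.1, -2.2, 6.6]
width: 0.0176
grip_force: 50.8
t 40.9 q [-0.44  0.38  2.08 -0.22  0.19  0.29] pos [ 0.449  -0.093   0.0949]
turn [ 0.011 -0.254  0.48 ] shift(now axes) [0.05 0.11 0.05] up in tool [-0.    0.48 -0.88] grasp now [ 0.4515 -0.0944  0.0896]
```

```bash
python3 -m crank '[[[0,-0.03,0.056,0.011,0,0,-1],[0,-0.03,0.056,0.011,0,0,-1],[0,-0.03,0.056,0.011,0,0,-1],[0,-0.03,0.056,0.011,0,0,-1],[0,-0.04,0.075,0.015,0,0,-1],[0,-0.04,0.075,0.015,0,0,-1],[0,-0.04,0.075,0.015,0,0,-1],[0,-0.03,0.056,0.011,0,0,-1],[0,0,0,0,0,0,-1]]]'
python3 -c "
from h import *
tgt(-54.5,28,[.456,-.096,.090])"
```

```text
time: 41.8
eef_pos: [0.452, -0.0905, 0.0955]
orientation: [0.235, 0.927, 0.285, 0.072]
wrist_force: [6.6, -10.0, 13.9]
width: 0.0173
grip_force: 49.1
t 41.8 q [-0.31  0.41  1.99 -0.76  0.44  1.31] pos [ 0.452  -0.0905  0.0955]
turn [ 0.011  0.014 -0.026] shift(now axes) [0.   0.09 0.05] up in tool [ 0.    0.48 -0.88] grasp now [ 0.4536 -0.0928  0.0902]
```

```bash
python3 -m crank '[[[0,0,0,0,0,0,-0.2],[0,0,0,0,0,0,-0.2],[0,0,0,0,0,0,-0.2],[0,0,0,0,0,0,-0.2],[0,0,0,0,0.2,-0.37,-0.2],[0,0,0,0,0.4,-0.74,-0.2],[0,0,0,0,0.4,-0.74,-0.2],[0,0,0,0,-0.4,-0.9,-0.2],[0,0,0,0,-0.4,-0.9,-0.2],[0,0,0,0,0,-0.9,-0.2],[0,0,0,0,0,0,-0.2]]]'
python3 - <<'E'
from h import *
s,d=snap('side');t,_=snap('top')
s1=cv2.resize(s[145:185,255:295,::-1],(400,400),interpolation=2)
t1=cv2.resize(s[90:260,200:370,::-1],(400,400),interpolation=2)
cv2.imwrite('pics/d6.png',np.hstack([t1,s1]))
P=cloud('side',d);x,y,z=np.moveaxis(P,-1,0);im=s.astype(int)
db=(z>.075)&(z<.1)&(x>.4)&(x<.51)&(y<-.05)&(y>-.15)&(im.max(-1)<110); print(db.sum(),P[db].mean(0),cv2.minAreaRect((P[db][:,:2]*1000).astype(np.float32)))
E
```

```text
time: 42.9
eef_pos: [0.4048, -0.0223, 0.2599]
orientation: [0.233, 0.927, 0.286, 0.071]
wrist_force: [-0.1, 0.9, -0.3]
width: 0.0354
grip_force: 0.0
45 [ 0.45941991 -0.09300095  0.08481122] ((458.88250732421875, -95.1661376953125), (50.477256774902344, 18.094514846801758), 41.56664276123047)
```

View pics/d6.png

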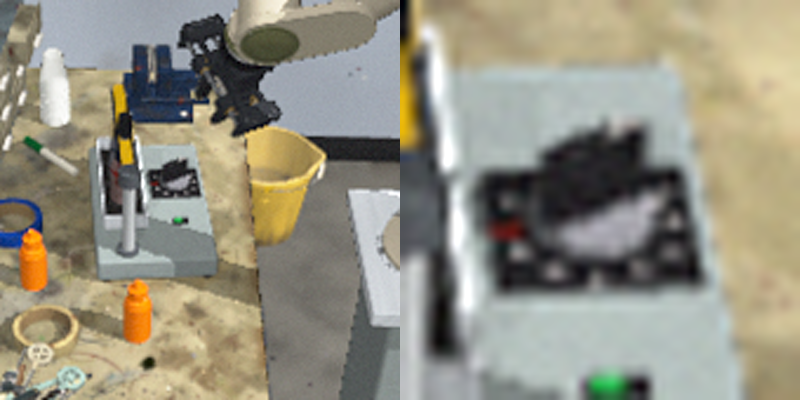

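The pointer now aims back towards the robot and right, at (620,125) in the crop. The bar grip measures about 36° in the shaker frame, where click 5 is 30° and click 4 is 60°, so the dial is at 5. I check the hold-down bar and the caps once more, then hand in.

```bash
python3 - <<'E'
from h import *
D=np.load('side.npz');P=cloud('side',D['d']);x,y,z=np.moveaxis(P,-1,0);im=D['im'].astype(int)
yel=(im[...,0]>170)&(im[...,1]>120)&(im[...,2]<80)&(z>.17)&(z<.21);q=P[yel]
print(len(q),cv2.fitLine(q[:,:2].astype(np.float32),2,0,.01,.01).ravel())
kb=(z>.2)&(z<.236)&(np.hypot(x-.538,y+.014)<.04)&(im.sum(-1)<150); print('knob',P[kb].mean(0))
T=np.load('top.npz');P=cloud('top',T['d']);x,y,z=np.moveaxis(P,-1,0)
for yy in(-.106,-.052,.002):
    c=sh(.04,yy);m=(np.hypot(x-c[0],y-c[1])<.03)&(z>.09)&(z<.17);print(yy,m.sum(),P[m].mean(0).round(3) if m.any() else '')
print(robot.sign_off())
E
```

```text
94 [ 0.10245974 -0.99473715  0.5454647  -0.05701697]
knob [ 0.54000709 -0.00747891  0.22034082]
-0.106 13 [ 0.543 -0.164  0.155]
-0.052 0 
0.002 0 
the job is handed in; nothing more can be done
None
```

I handed the job in at about 43 s. The red-brown, blue and yellow toner bottles are in the tray, the hold-down bar is back over them, and the dial measured at 5 minutes. The last camera check confirmed the bar, the dial and the yellow bottle, but the view of the other two was blocked; I last saw all three upright just before swinging the bar back.

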